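# Switch the bench extraction to the narrow inlet

## Robot

A 6-joint arm with a two-finger parallel gripper is mounted at the origin on the work surface. World frame = base frame: x ahead of the robot, y to its left, z up, the work surface at z = 0. Lengths are in m, angles in rad, forces in N, time in s.
With the tool pointing down it reaches from about 0.35 to 0.975 m from the base axis. Payload 17.4 kg.
Tool frame: the origin (TCP) lies on the mounting face of the last link; the fingertips stand 173 mm ahead of it and the grasp point (between the pads) lies 155 mm ahead of it (grasp_offset is the distance from the TCP to the grasp point, in m); y points along the fingers, x is the direction in which the jaws open and shut, and the axes are right-handed (so a half turn about y gives the same grasp; the last joint's range is limited). The gripper opens to 85 mm and grips with 20 to 120 N. Pads are 22 mm wide; open, the fingers measure 114 mm over their backs; the gripper's body (76 mm by 85 mm) begins 54 mm behind the grasp point. The pads swing forward as they close: fully open they stand 13 mm farther back than shut.
Start: joints at [-1.252, 0.116, 1.442, -0, 1.584, -0.038], TCP at [0.236, -0.632, 0.405] pointing down, gripper open.
Joint ranges: [-2.83, 2.83], [-0.83, 2.19], [0.07, 2.5], [-1.14, 4.28], [0.01, 3], [-2.97, 2.97]. Speed limits (rad/s): [1.89, 1.89, 2.22, 3.14, 3.14, 3.14].

## Interface

Orientations are given as a rotation vector (axis times angle).
In Python, from station import * gives the robot as it stands.
- The arm moves only by the tool step_arm, never from a script. Its argument "rows" is a list of rows, each an object of numbers: "dx", "dy", "dz": the shift along the world's x, y, z in mm; "ax", "ay", "az": the turn, a rotation vector about the world's x, y, z in rad. In form: [{"dx": .., "dy": .., "dz": .., "ax": .., "ay": .., "az": ..}, ...]. A call has 1 to 5 rows; each row is the pose to reach, as a shift and turn from the pose commanded when the call began; what a row does not reach only later rows make up. A row lasts 1/8 s, in which the tool goes at most 62.5 mm and 10.7 degrees, less where a joint would pass 70% of its speed; a pose out of reach is approached as far as the arm can. A call with a gripper value outside its range is refused whole. "claw" is the opening in per cent of the stroke, from 0 (shut) to 100 (fully open), set as the call begins (left out, the last holds). The fingers move at their own pace and stop on an object; "grip_force" is the grip in N (left out, the last holds). Time passes only in rows, so rows that repeat a pose let the fingers close. It gives the time, the measured TCP pose, the force and the opening at its end, in the units of the state.
- get_state(): the state, without advancing time (a new reading comes with each control period).
- read_camera(name): name is "scene" or "top" or "wrist"; returns the picture (400x640x3 uint8, red, green, blue); there is no depth.
- calibration(name): a dict with "vertical_fov" (degrees; the focal length in pixels is half the picture's height over the tangent of half this angle, whatever the lens; pixels are square), "cx", "cy" (the principal point, pixels), "R" (3x3) and "t" (3): a world point X has camera coordinates R X + t. Camera axes: x right, y down, z forward; pixel columns grow to the right and rows downward; lengths in m; the calibration is good to about 2 mm. A picture is of the moment at which its call begins: read the wrist's pose just before it. calibration takes no time and is no camera call; for the wrist camera it gives the pose at the moment of the call.
- close_job(): hands the job in, once; it reports no verdict.
The state is a dict: "time": time; "joints": joint angles; "joint_velocities": joint speeds; "joint_efforts": joint torques, N m; "ee_pos": TCP position; "orientation": TCP orientation; "contact_force": force on the tool from outside, world axes, zero at the start; "wrist_torque": the same for the moment, N m; "gripper_width": opening from 0.0 (shut) to 1.0 (fully open).
Only numpy, scipy, OpenCV 4.12 (cv2) and the standard library are available. Lean on these libraries where they do the work, as an engineer would, in place of code of your own. Each camera call takes 0.05 s, during which the arm holds its last target. There are 200 camera calls.

## Task

Switch the luthier's bench extraction over from the wide dust inlet to the narrow one: first push the narrow inlet's slide gate fully open, then push the wide inlet's slide gate fully shut. Push the wooden end plates with the fingertips only, without gripping them, and leave everything else on the bench where it is.

Things in the scene. Friction and masses are not known exactly. Their poses are not given: they have to be found in the camera images.
- narrow_unit: The narrow dust inlet, screwed to the bench: a plywood gate housing 66 mm (x) by 64 mm (y), 26 to 54 mm above the bench, on a metal foot, with a round metal mouth of 40 mm bore on top (highest point 68 mm). Origin on the bench under the mouth's centre; x points away from the robot and y to the left at yaw 0; z up. An aluminium slide plate runs through the housing along y and carries an upright wooden end plate at each end.
- narrow_slide (a joint): Travel of the narrow inlet's slide along its unit's +y (to the left), in m: 0 = shut (left end plate against the housing, the slide sticking out to the right), 0.048 = fully open (right end plate against the housing, sticking out to the left). It stays where it is left; moving it takes about 3 N. Hard stops at both ends.
- narrow_left (a point): Centre of the outer face of the narrow slide's left (+y) end plate, 39 mm above the bench; moves with the slide. The end plate is 50 mm wide (unit x), 12 mm thick (unit y) and stands 14 to 64 mm above the bench. In the unit's frame this point is at y = 0.044 m when shut and 0.092 m when fully open.
- narrow_right (a point): The same for the right (-y) end plate: in the unit's frame at y = -0.092 m when shut and -0.044 m when fully open.
- wide_unit: The wide dust inlet, screwed to the bench: a plywood gate housing 88 mm (x) by 92 mm (y), 26 to 54 mm above the bench, on a metal foot, with a round metal mouth of 62 mm bore on top (highest point 68 mm). Origin on the bench under the mouth's centre; x points away from the robot and y to the left at yaw 0; z up. An aluminium slide plate runs through the housing along y and carries an upright wooden end plate at each end.
- wide_slide (a joint): Travel of the wide inlet's slide along its unit's +y (to the left), in m: 0 = shut (left end plate against the housing, the slide sticking out to the right), 0.072 = fully open (right end plate against the housing, sticking out to the left). It stays where it is left; moving it takes about 3 N. Hard stops at both ends.
- wide_left (a point): Centre of the outer face of the wide slide's left (+y) end plate, 39 mm above the bench; moves with the slide. The end plate is 64 mm wide (unit x), 12 mm thick (unit y) and stands 14 to 64 mm above the bench. In the unit's frame this point is at y = 0.058 m when shut and 0.130 m when fully open.
- wide_right (a point): The same for the right (-y) end plate: in the unit's frame at y = -0.130 m when shut and -0.058 m when fully open.
- glue: White glue bottle, 54 mm across, 130 mm high, standing. Origin at its underside (or along its length for tools). A bystander: leave it.
- jar: Amber glass jar with steel cap, 52 mm across, 60 mm high, standing close by the wide inlet, on its far side. Origin at its underside (or along its length for tools). A bystander: leave it.
- blank: Dark wooden bridge blank, 28 x 110 x 18 mm, lying close by the narrow inlet, on the robot's side. Origin at its underside (or along its length for tools). A bystander: leave it.
- mug: White mug, 80 mm across, 90 mm high. Origin at its underside (or along its length for tools). A bystander: leave it.
- hammer: Fretting hammer, 250 mm long, lying. Origin at its underside (or along its length for tools). A bystander: leave it.
- driver: Screwdriver, 190 mm long, lying. Origin at its underside (or along its length for tools). A bystander: leave it.
- tuners: Strip of three guitar tuning machines, 105 mm long, lying. Origin at its underside (or along its length for tools). A bystander: leave it.
- spool: Black ring spool, 68 mm across, 25 mm high. Origin at its underside (or along its length for tools). A bystander: leave it.

How it is judged:
By the outcome, as a careful person would: the job done as asked, in the order asked, and still so for the second after the job is handed in, with the robot touching nothing.
It also fails if it takes over 42 s, if anything falls off the work surface, if the arm or the gripper's body presses on something with over 40 N, if the wrist force passes 120 N, or if a joint passes its speed limit or range.

## Working session

There is one attempt and no reset: what is moved stays moved. The work goes in short steps, Python scripts to look and compute and a tool call to move; the robot and the scene stay as the last step left them, time stands still between calls to the robot, and variables do not carry over. Pictures are saved under pics/ and viewed, about 8 in all and at most 12, crops included, and the job is handed in when it is done.

Besides the shell and the picture viewer there is one more tool, called as a command line: name --argument value ..., lists and objects as JSON in quotes. step_arm: Moves the arm, as the interface text tells. Its arguments: {"type":"object","properties":{"rows":{"type":"array","items":{"type":"object","properties":{"dx":{"type":"number"},"dy":{"type":"number"},"dz":{"type":"number"},"ax":{"type":"number"},"ay":{"type":"number"},"az":{"type":"number"}}}},"claw":{"type":"number"},"grip_force":{"type":"number"}},"required":["rows"]}

```bash
mkdir -p pics; python3 - <<'E'
from station import *
import cv2
for n in("top","scene"):
    im=read_camera(n); cv2.imwrite(f"pics/{n}0.png",im[:,:,::-1])
    c=calibration(n); print(n,c)
s=get_state(); print(s)
E
```

```text
top {'vertical_fov': 47.50170838360359, 'cx': 317.95458521536256, 'cy': 203.28638949713573, 'R': array([[-0.02890953, -0.99955754, -0.0069974 ],
       [-0.98866881,  0.0296248 , -0.14716102],
       [ 0.1473032 ,  0.00266375, -0.9890878 ]]), 't': array([0.00731341, 0.57857444, 1.32907505])}
scene {'vertical_fov': 44.81683868866501, 'cx': 316.50813333028793, 'cy': 201.95053036489335, 'R': array([[ 0.4032141 ,  0.91498813,  0.01466702],
       [ 0.50541629, -0.20930669, -0.83710518],
       [-0.76287139,  0.34494556, -0.54684531]]), 't': array([-0.23089834, -0.23661884,  2.14761944])}
{'time': 0.1, 'joints': array([-1.25179990e+00,  1.16439568e-01,  1.44220468e+00,  1.24256404e-05,
        1.58400143e+00, -3.78087694e-02]), 'joint_velocities': array([ 0.00023539, -0.00151904, -0.00334331, -0.00023073,  0.00062141,
        0.00064789]), 'joint_efforts': array([ 4.75296605e-03, -7.33666849e+01, -6.33789325e+01,  8.14504347e-06,
        5.23244846e-03,  5.10445659e-07]), 'ee_pos': array([ 0.23575596, -0.6325002 ,  0.404031  ]), 'orientation': array([-1.35647574,  0.94307059, -0.9416925 ]), 'contact_force': array([ 0.05440946, -0.72059415, -0.30245677]), 'wrist_torque': array([ 0.02616118,  0.0505116 , -0.01036826]), 'gripper_width': 1.0004041669800885}
```

View pics/top0.png

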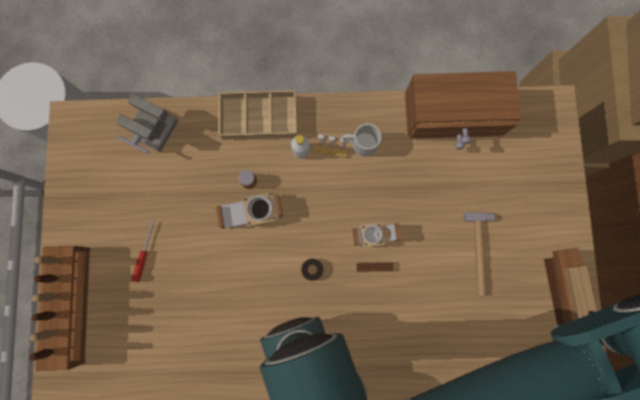

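View pics/scene0.png

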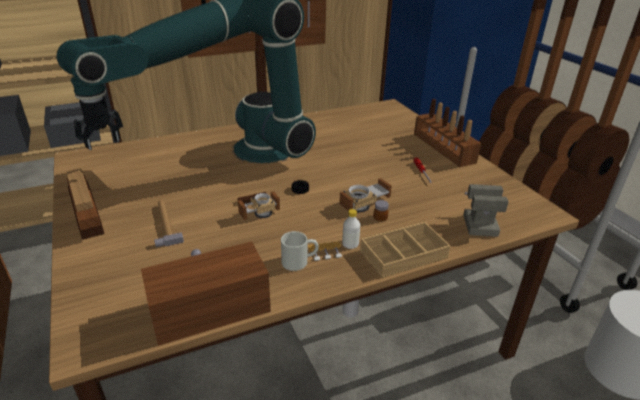

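```bash
cat > h.py <<'E'
from station import *
import numpy as np, cv2
def ray(n,u,v,z,c=None):
    c=c or calibration(n); f=200/np.tan(np.radians(c["vertical_fov"]/2))
    d=c["R"].T@np.array([(u-c["cx"])/f,(v-c["cy"])/f,1]); o=-c["R"].T@c["t"]
    return o+d*(z-o[2])/d[2]
E
python3 - <<'E'
from h import *
im=cv2.imread("pics/top0.png")
a=cv2.resize(im[160:280,210:410],None,fx=4,fy=4,interpolation=cv2.INTER_CUBIC)
cv2.imwrite("pics/crop.png",a)
for n,u,v,z in[("widemouth",260,208,.068),("narrowmouth",374,235,.068),("spool",312,269,.025),("blank",375,267,.018),("jar",247,178,.06)]: print(n,ray("top",u,v,z).round(3))
E
```

```text
widemouth [0.566 0.162 0.068]
narrowmouth [ 0.476 -0.171  0.068]
spool [0.383 0.014 0.025]
blank [ 0.383 -0.176  0.018]
jar [0.659 0.201 0.06 ]
```

View pics/crop.png

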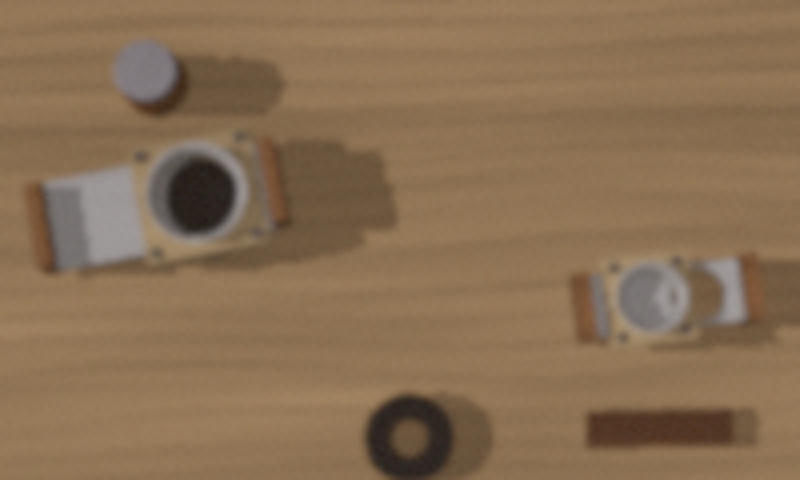

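```bash
python3 - <<'E'
from h import *
P={"wm":(198,191,.068),"wL":(37,227,.064),"wR":(272,182,.064),"nm":(653,297,.068),"nL":(583,308,.064),"nR":(751,289,.064)}
W={k:ray("top",u/4+210-.4,v/4+160-.4,z) for k,(u,v,z) in P.items()}
for k in W: print(k,W[k].round(4))
for a in "wn":
    d=W[a+"L"]-W[a+"R"]; yaw=np.arctan2(-d[0],d[1]); print(a,"yaw",yaw,"len",np.linalg.norm(d))
    R=np.array([[np.cos(yaw),-np.sin(yaw)],[np.sin(yaw),np.cos(yaw)]])
    for s in "LR": print(a+s,"unit",(R.T@(W[a+s]-W[a+"m"])[:2]).round(4))
c=calibration("wrist");print(c)
from scipy.spatial.transform import Rotation as Ro
print(Ro.from_rotvec(get_state()["orientation"]).as_matrix().round(3))
E
```

```text
wm [0.5679 0.1648 0.068 ]
wL [0.5451 0.2849 0.064 ]
wR [0.5735 0.1102 0.064 ]
nm [ 0.4795 -0.168   0.068 ]
nL [ 0.4732 -0.1167  0.064 ]
nR [ 0.4835 -0.2407  0.064 ]
w yaw 0.16158118127226442 len 0.17696229605944985
wL unit [-0.0032  0.1222]
wR unit [-0.0032 -0.0547]
n yaw 0.08310657567204861 len 0.12436782483004462
nL unit [-0.002   0.0516]
nR unit [-0.002  -0.0728]
{'vertical_fov': 61.59720971773285, 'cx': 316.272321622819, 'cy': 197.64525611249908, 'R': array([[ 0.34890845, -0.93715491, -0.00188968],
       [-0.89750347, -0.33472496,  0.28713538],
       [-0.26972285, -0.09848797, -0.95788815]]), 't': array([-0.67458958, -0.03724244,  0.37999815])}
[[ 0.349 -0.     0.937]
 [-0.937  0.001  0.349]
 [-0.001 -1.     0.   ]]
```

step_arm --rows '[{"dx": 50,"dy": 68,"dz": -10,"az": 0.18},{"dx": 100,"dy": 136,"dz": -20,"az": 0.36},{"dx": 150,"dy": 203,"dz": -30,"az": 0.54},{"dx": 200,"dy": 270,"dz": -45,"az": 0.72},{"dx": 252,"dy": 338,"dz": -60,"az": 0.9}]' --claw 0

```text
$.rows[0]: bad value
```

step_arm --rows '[{"az": 0.15},{"az": 0.3},{"az": 0.406},{"az": 0.406},{"az": 0.406}]'

```text
$.rows[0]: bad value
```

```bash
python3 - <<'E'
from h import *
from scipy.spatial.transform import Rotation as Ro
s=get_state(); c=calibration("wrist")
im=read_camera("wrist"); cv2.imwrite("pics/w1.png",im[:,:,::-1])
np.savez("w1.npz",**c)
print(s["time"],s["ee_pos"],s["joints"].round(3),s["gripper_width"],s["contact_force"]);print(Ro.from_rotvec(s["orientation"]).as_matrix().round(3))
E
```

```text
0.1 [ 0.23575596 -0.6325002   0.404031  ] [-1.252  0.116  1.442  0.     1.584 -0.038] 1.0004041669800885 [ 0.05440946 -0.72059415 -0.30245677]
[[ 0.349 -0.     0.937]
 [-0.937  0.001  0.349]
 [-0.001 -1.     0.   ]]
```

View pics/w1.png

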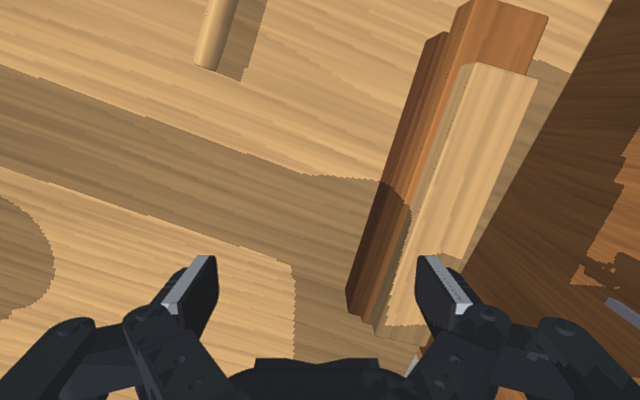

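step_arm --rows '[{"dx": 50,"dy": 68,"dz": -10,"ax": 0,"ay": 0,"az": 0.18},{"dx": 100,"dy": 136,"dz": -20,"ax": 0,"ay": 0,"az": 0.36},{"dx": 150,"dy": 203,"dz": -30,"ax": 0,"ay": 0,"az": 0.54},{"dx": 200,"dy": 270,"dz": -45,"ax": 0,"ay": 0,"az": 0.72},{"dx": 252,"dy": 338,"dz": -60,"ax": 0,"ay": 0,"az": 0.9}]' --claw 0

```text
time: 0.78
ee_pos: [0.4211, -0.3821, 0.3628]
orientation: [-1.557, 0.242, -0.242]
contact_force: [0.5, -1.0, 0.4]
gripper_width: -0.002
```

step_arm --rows '[{"dx": 0,"dy": 0,"dz": 0,"ax": 0,"ay": 0,"az": 0.15},{"dx": 0,"dy": 0,"dz": 0,"ax": 0,"ay": 0,"az": 0.3},{"dx": 0,"dy": 0,"dz": 0,"ax": 0,"ay": 0,"az": 0.406},{"dx": 0,"dy": 0,"dz": 0,"ax": 0,"ay": 0,"az": 0.406},{"dx": 0,"dy": 0,"dz": 0,"ax": 0,"ay": 0,"az": 0.406}]'

```text
time: 1.4
ee_pos: [0.4203, -0.3839, 0.3629]
orientation: [-1.57, -0.07, 0.07]
contact_force: [0.2, -0.3, 0.2]
gripper_width: -0.0
```

```bash
python3 - <<'E'
from h import *
from scipy.spatial.transform import Rotation as Ro
s=get_state(); c=calibration("wrist")
im=read_camera("wrist"); cv2.imwrite("pics/w2.png",im[:,:,::-1])
np.savez("w2.npz",**c)
print(s["time"],s["ee_pos"],s["joints"].round(3),s["gripper_width"],s["contact_force"]);print(Ro.from_rotvec(s["orientation"]).as_matrix().round(3))
E
```

```text
1.4 [ 0.4202913  -0.38388141  0.36291935] [-0.785 -0.101  1.727 -0.     1.515 -0.874] -0.0002801313975148494 [ 0.15093204 -0.31021102  0.16078004]
[[ 0.996 -0.    -0.089]
 [ 0.089  0.     0.996]
 [-0.    -1.     0.   ]]
```

View pics/w2.png

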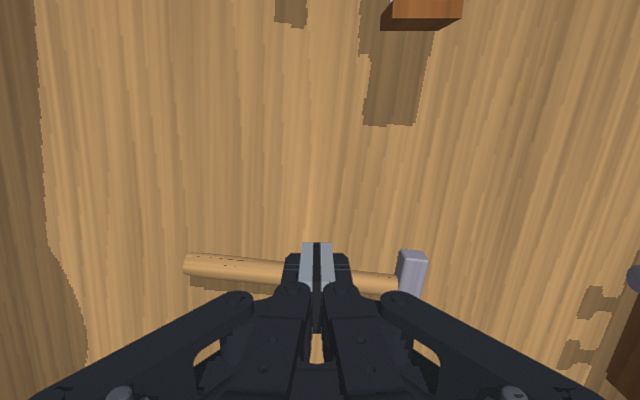

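```bash
python3 - <<'E'
from h import *
c=dict(np.load("w2.npz"))
for u,v,z in[(393,17,.064),(461,19,.064),(381,30,.014),(440,30,.014)]: print(ray("",u,v,z,c).round(4))
E
```

```text
[ 0.4639 -0.2513  0.064 ]
[ 0.5129 -0.2482  0.064 ]
[ 0.4645 -0.251   0.014 ]
[ 0.5152 -0.2465  0.014 ]
```

step_arm --rows '[{"dx": 36,"dy": 42,"dz": 0,"ax": 0,"ay": 0,"az": -0.005},{"dx": 73,"dy": 84,"dz": -20,"ax": 0,"ay": 0,"az": -0.005},{"dx": 73,"dy": 84,"dz": -70,"ax": 0,"ay": 0,"az": -0.005},{"dx": 73,"dy": 84,"dz": -120,"ax": 0,"ay": 0,"az": -0.005},{"dx": 73,"dy": 84,"dz": -160,"ax": 0,"ay": 0,"az": -0.005}]'

```text
time: 2.08
ee_pos: [0.4931, -0.2995, 0.2011]
orientation: [-1.569, -0.067, 0.068]
contact_force: [1.0, -0.6, 0.1]
gripper_width: -0.002
```

step_arm --rows '[{"dx": 0,"dy": 0,"dz": 0,"ax": 0,"ay": 0,"az": 0},{"dx": 0,"dy": 0,"dz": 0,"ax": 0,"ay": 0,"az": 0}]'

```text
time: 2.33
ee_pos: [0.4938, -0.3002, 0.2049]
orientation: [-1.571, -0.069, 0.067]
contact_force: [0.1, -0.9, 0.9]
gripper_width: 0.006
```

```bash
python3 - <<'E'
from h import *
s=get_state(); c=calibration("wrist")
im=read_camera("wrist"); cv2.imwrite("pics/w3.png",im[:,:,::-1])
np.savez("w3.npz",**c)
print(s["time"],s["ee_pos"],s["contact_force"],s["orientation"])
E
```

```text
2.325 [ 0.49376798 -0.30023748  0.20494683] [ 0.11393174 -0.92466313  0.92518725] [-1.57075764 -0.06888605  0.06662812]
```

View pics/w3.png

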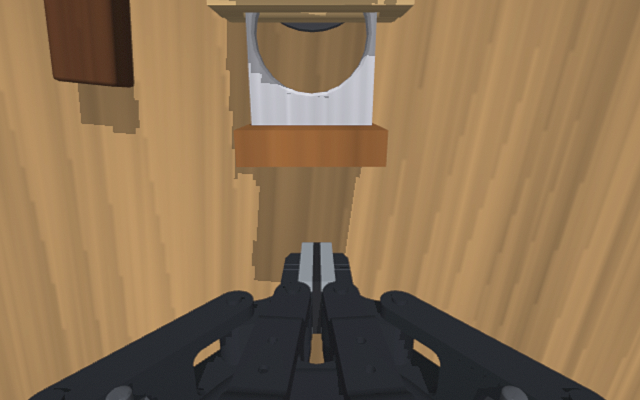

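step_arm --rows '[{"dx": -1,"dy": 12,"dz": 0,"ax": 0,"ay": 0,"az": 0},{"dx": -2,"dy": 24,"dz": 0,"ax": 0,"ay": 0,"az": 0},{"dx": -3,"dy": 34,"dz": 0,"ax": 0,"ay": 0,"az": 0},{"dx": -4,"dy": 42,"dz": 0,"ax": 0,"ay": 0,"az": 0},{"dx": -4,"dy": 50,"dz": 0,"ax": 0,"ay": 0,"az": 0}]'

```text
time: 3.0
ee_pos: [0.4892, -0.2494, 0.2032]
orientation: [-1.57, -0.068, 0.068]
contact_force: [-1.2, -3.7, 0.0]
gripper_width: -0.002
```

step_arm --rows '[{"dx": 0,"dy": 4,"dz": 0,"ax": 0,"ay": 0,"az": 0},{"dx": -1,"dy": 8,"dz": 0,"ax": 0,"ay": 0,"az": 0},{"dx": -1,"dy": 12,"dz": 0,"ax": 0,"ay": 0,"az": 0},{"dx": -1,"dy": 16,"dz": 0,"ax": 0,"ay": 0,"az": 0}]'

```text
time: 3.5
ee_pos: [0.4882, -0.2337, 0.203]
orientation: [-1.57, -0.068, 0.069]
contact_force: [-1.4, -1.7, 1.0]
gripper_width: 0.003
```

step_arm --rows '[{"dx": 0,"dy": 2,"dz": 0,"ax": 0,"ay": 0,"az": 0},{"dx": 0,"dy": 4,"dz": 0,"ax": 0,"ay": 0,"az": 0},{"dx": -1,"dy": 6,"dz": 0,"ax": 0,"ay": 0,"az": 0},{"dx": -1,"dy": 7,"dz": 0,"ax": 0,"ay": 0,"az": 0},{"dx": -1,"dy": 8,"dz": 0,"ax": 0,"ay": 0,"az": 0}]'

```text
time: 4.12
ee_pos: [0.4873, -0.2258, 0.2031]
orientation: [-1.57, -0.068, 0.068]
contact_force: [-0.0, -1.6, -0.5]
gripper_width: -0.003
```

step_arm --rows '[{"dx": 0,"dy": 1,"dz": 0,"ax": 0,"ay": 0,"az": 0},{"dx": 0,"dy": 2,"dz": 0,"ax": 0,"ay": 0,"az": 0}]'

```text
time: 4.38
ee_pos: [0.4873, -0.2238, 0.203]
orientation: [-1.57, -0.068, 0.069]
contact_force: [-0.7, -3.2, 0.8]
gripper_width: -0.002
```

step_arm --rows '[{"dx": 0,"dy": 1,"dz": 0,"ax": 0,"ay": 0,"az": 0},{"dx": 0,"dy": 2,"dz": 0,"ax": 0,"ay": 0,"az": 0}]'

```text
time: 4.62
ee_pos: [0.4873, -0.2219, 0.2031]
orientation: [-1.57, -0.068, 0.068]
contact_force: [-1.7, -11.1, -2.4]
gripper_width: -0.001
```

```bash
python3 - <<'E'
from h import *
c=calibration("wrist")
im=read_camera("wrist"); cv2.imwrite("pics/w4.png",im[:,:,::-1])
s=get_state();print(s["time"],s["ee_pos"],s["contact_force"])
E
```

```text
4.675 [ 0.48727186 -0.22193655  0.20302326] [-1.84184092 -4.87840379 -1.03890184]
```

View pics/w4.png

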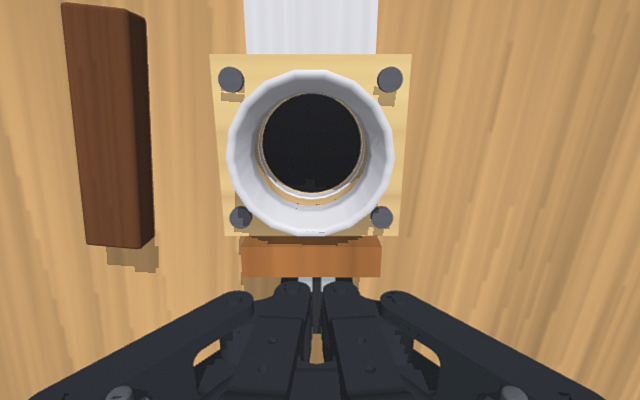

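step_arm --rows '[{"dx": 0,"dy": 1,"dz": 0,"ax": 0,"ay": 0,"az": 0},{"dx": 0,"dy": 1,"dz": 0,"ax": 0,"ay": 0,"az": 0}]'

```text
time: 4.92
ee_pos: [0.4872, -0.2216, 0.2031]
orientation: [-1.572, -0.068, 0.068]
contact_force: [-1.3, -13.9, -3.4]
gripper_width: -0.002
```

step_arm --rows '[{"dx": 0,"dy": 1,"dz": 0,"ax": 0,"ay": 0,"az": 0},{"dx": 0,"dy": 1,"dz": 0,"ax": 0,"ay": 0,"az": 0}]'

```text
time: 5.18
ee_pos: [0.4872, -0.2212, 0.2032]
orientation: [-1.574, -0.068, 0.068]
contact_force: [-1.3, -23.5, -5.0]
gripper_width: 0.001
```

step_arm --rows '[{"dx": 1,"dy": -15,"dz": 0,"ax": 0,"ay": 0,"az": 0},{"dx": 2,"dy": -25,"dz": 0,"ax": 0,"ay": 0,"az": 0},{"dx": 2,"dy": -25,"dz": 55,"ax": 0,"ay": 0,"az": 0},{"dx": 2,"dy": -25,"dz": 110,"ax": 0,"ay": 0,"az": 0},{"dx": 2,"dy": -25,"dz": 170,"ax": 0,"ay": 0,"az": 0}]'

```text
time: 5.8
ee_pos: [0.4892, -0.2449, 0.3745]
orientation: [-1.569, -0.068, 0.069]
contact_force: [0.7, -0.0, -1.0]
gripper_width: 0.002
```

step_arm --rows '[{"dx": 10,"dy": 55,"dz": 10,"ax": 0,"ay": 0,"az": 0.01},{"dx": 20,"dy": 110,"dz": 10,"ax": 0,"ay": 0,"az": 0.02},{"dx": 30,"dy": 165,"dz": 10,"ax": 0,"ay": 0,"az": 0.03},{"dx": 40,"dy": 220,"dz": 10,"ax": 0,"ay": 0,"az": 0.04},{"dx": 50,"dy": 275,"dz": 10,"ax": 0,"ay": 0,"az": 0.05}]'

```text
time: 6.42
ee_pos: [0.5395, 0.0319, 0.3832]
orientation: [-1.568, -0.108, 0.108]
contact_force: [0.6, -0.8, -0.2]
gripper_width: -0.006
```

step_arm --rows '[{"dx": 10,"dy": 55,"dz": 0,"ax": 0,"ay": 0,"az": 0.02},{"dx": 20,"dy": 110,"dz": 0,"ax": 0,"ay": 0,"az": 0.025},{"dx": 20,"dy": 130,"dz": 0,"ax": 0,"ay": 0,"az": 0.025},{"dx": 20,"dy": 130,"dz": 0,"ax": 0,"ay": 0,"az": 0.025},{"dx": 20,"dy": 130,"dz": 0,"ax": 0,"ay": 0,"az": 0.025}]'

```text
time: 7.05
ee_pos: [0.5594, 0.1592, 0.383]
orientation: [-1.567, -0.127, 0.127]
contact_force: [0.2, -0.2, -0.9]
gripper_width: 0.0
```

```bash
python3 - <<'E'
from h import *
s=get_state(); c=calibration("wrist")
im=read_camera("wrist"); cv2.imwrite("pics/w5.png",im[:,:,::-1])
np.savez("w5.npz",**c)
print(s["time"],s["ee_pos"],s["contact_force"],s["orientation"])
E
```

```text
7.05 [0.55936521 0.1591624  0.38302111] [ 0.20182617 -0.17886995 -0.86208556] [-1.56727949 -0.1265127   0.12680111]
```

View pics/w5.png

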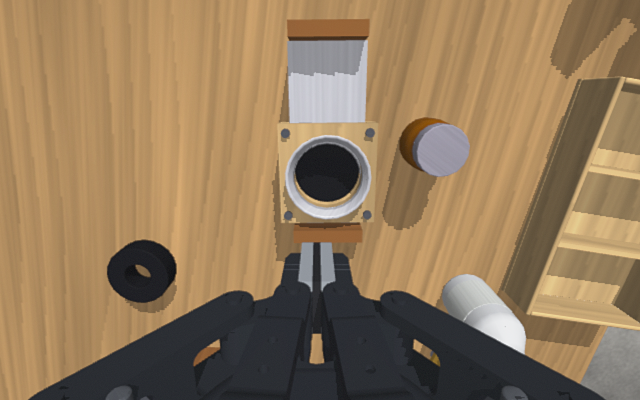

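```bash
python3 - <<'E'
from h import *
c=dict(np.load("w5.npz"))
for u,v,z in[(288,19.5,.064),(369,19.5,.064),(328,177,.068),(278,123,.054),(376,123,.054),(295,241,.064),(361,241,.064)]: print(ray("",u,v,z,c).round(4))
E
```

```text
[0.5169 0.2844 0.064 ]
[0.5788 0.2945 0.064 ]
[0.5684 0.1671 0.068 ]
[0.5183 0.2045 0.054 ]
[0.6025 0.2182 0.054 ]
[0.5487 0.1009 0.064 ]
[0.6096 0.1108 0.064 ]
```

step_arm --rows '[{"dx": -6,"dy": 60,"dz": 0,"ax": 0,"ay": 0,"az": 0.02},{"dx": -12,"dy": 120,"dz": 0,"ax": 0,"ay": 0,"az": 0.03},{"dx": -19,"dy": 180,"dz": 0,"ax": 0,"ay": 0,"az": 0.035},{"dx": -19,"dy": 180,"dz": 0,"ax": 0,"ay": 0,"az": 0.035},{"dx": -19,"dy": 180,"dz": -40,"ax": 0,"ay": 0,"az": 0.035}]'

```text
time: 7.72
ee_pos: [0.5409, 0.3395, 0.3456]
orientation: [-1.563, -0.158, 0.151]
contact_force: [0.9, 0.3, -0.8]
gripper_width: 0.0
```

step_arm --rows '[{"dx": 0,"dy": 0,"dz": -50,"ax": 0,"ay": 0,"az": 0},{"dx": 0,"dy": 0,"dz": -100,"ax": 0,"ay": 0,"az": 0},{"dx": 0,"dy": 0,"dz": -140,"ax": 0,"ay": 0,"az": 0},{"dx": 0,"dy": 0,"dz": -140,"ax": 0,"ay": 0,"az": 0},{"dx": 0,"dy": 0,"dz": -140,"ax": 0,"ay": 0,"az": 0}]'

```text
time: 8.35
ee_pos: [0.5411, 0.3395, 0.2052]
orientation: [-1.565, -0.155, 0.152]
contact_force: [0.2, 0.0, -0.5]
gripper_width: -0.001
```

step_arm --rows '[{"dx": 2,"dy": -12,"dz": 0,"ax": 0,"ay": 0,"az": -0.02},{"dx": 4,"dy": -24,"dz": 0,"ax": 0,"ay": 0,"az": -0.034},{"dx": 5,"dy": -34,"dz": 0,"ax": 0,"ay": 0,"az": -0.034},{"dx": 7,"dy": -42,"dz": 0,"ax": 0,"ay": 0,"az": -0.034},{"dx": 8,"dy": -50,"dz": 0,"ax": 0,"ay": 0,"az": -0.034}]'

```text
time: 8.98
ee_pos: [0.5485, 0.2897, 0.2033]
orientation: [-1.566, -0.128, 0.127]
contact_force: [0.9, 2.6, 0.8]
gripper_width: 0.002
```

step_arm --rows '[{"dx": 1,"dy": -7,"dz": 0,"ax": 0,"ay": 0,"az": 0},{"dx": 2,"dy": -14,"dz": 0,"ax": 0,"ay": 0,"az": 0},{"dx": 3,"dy": -21,"dz": 0,"ax": 0,"ay": 0,"az": 0},{"dx": 5,"dy": -28,"dz": 0,"ax": 0,"ay": 0,"az": 0},{"dx": 6,"dy": -35,"dz": 0,"ax": 0,"ay": 0,"az": 0}]'

```text
time: 9.6
ee_pos: [0.5543, 0.2547, 0.2029]
orientation: [-1.567, -0.128, 0.128]
contact_force: [-0.2, 3.2, -0.1]
gripper_width: 0.0
```

step_arm --rows '[{"dx": 0,"dy": -3,"dz": 0,"ax": 0,"ay": 0,"az": 0},{"dx": 1,"dy": -6,"dz": 0,"ax": 0,"ay": 0,"az": 0},{"dx": 1,"dy": -9,"dz": 0,"ax": 0,"ay": 0,"az": 0}]'

```text
time: 9.98
ee_pos: [0.5554, 0.246, 0.203]
orientation: [-1.567, -0.128, 0.128]
contact_force: [2.2, 2.1, -0.0]
gripper_width: 0.0
```

step_arm --rows '[{"dx": 0,"dy": -2,"dz": 0,"ax": 0,"ay": 0,"az": 0},{"dx": 1,"dy": -4,"dz": 0,"ax": 0,"ay": 0,"az": 0},{"dx": 1,"dy": -6,"dz": 0,"ax": 0,"ay": 0,"az": 0}]'

```text
time: 10.35
ee_pos: [0.5564, 0.24, 0.203]
orientation: [-1.567, -0.128, 0.128]
contact_force: [0.9, 2.4, -1.1]
gripper_width: -0.004
```

step_arm --rows '[{"dx": 0,"dy": -1,"dz": 0,"ax": 0,"ay": 0,"az": 0},{"dx": 0,"dy": -2,"dz": 0,"ax": 0,"ay": 0,"az": 0}]'

```text
time: 10.6
ee_pos: [0.5564, 0.2381, 0.2031]
orientation: [-1.567, -0.128, 0.128]
contact_force: [1.4, 2.9, -0.7]
gripper_width: 0.003
```

step_arm --rows '[{"dx": 0,"dy": -1,"dz": 0,"ax": 0,"ay": 0,"az": 0},{"dx": 0,"dy": -2,"dz": 0,"ax": 0,"ay": 0,"az": 0}]'

```text
time: 10.85
ee_pos: [0.5564, 0.2361, 0.2032]
orientation: [-1.567, -0.128, 0.128]
contact_force: [1.6, 2.5, -0.1]
gripper_width: -0.001
```

step_arm --rows '[{"dx": 0,"dy": -1,"dz": 0,"ax": 0,"ay": 0,"az": 0},{"dx": 0,"dy": -2,"dz": 0,"ax": 0,"ay": 0,"az": 0}]'

```text
time: 11.1
ee_pos: [0.5563, 0.2341, 0.2031]
orientation: [-1.567, -0.128, 0.128]
contact_force: [1.4, 3.9, 1.0]
gripper_width: -0.007
```

step_arm --rows '[{"dx": 0,"dy": -1,"dz": 0,"ax": 0,"ay": 0,"az": 0},{"dx": 0,"dy": -1.5,"dz": 0,"ax": 0,"ay": 0,"az": 0}]'

```text
time: 11.35
ee_pos: [0.5563, 0.2334, 0.2032]
orientation: [-1.565, -0.129, 0.128]
contact_force: [2.9, 16.7, -2.1]
gripper_width: -0.003
```

step_arm --rows '[{"dx": 0,"dy": -1,"dz": 0,"ax": 0,"ay": 0,"az": 0},{"dx": 0,"dy": -1,"dz": 0,"ax": 0,"ay": 0,"az": 0}]'

```text
time: 11.6
ee_pos: [0.5562, 0.2331, 0.2033]
orientation: [-1.563, -0.129, 0.127]
contact_force: [2.9, 22.6, -4.9]
gripper_width: -0.0
```

Hard stop reached. Back off, rise, and check from the top camera with the arm clear.

step_arm --rows '[{"dx": -2,"dy": 15,"dz": 0,"ax": 0,"ay": 0,"az": 0},{"dx": -4,"dy": 28,"dz": 0,"ax": 0,"ay": 0,"az": 0},{"dx": -4,"dy": 28,"dz": 50,"ax": 0,"ay": 0,"az": 0},{"dx": -4,"dy": 28,"dz": 105,"ax": 0,"ay": 0,"az": 0},{"dx": -4,"dy": 28,"dz": 165,"ax": 0,"ay": 0,"az": 0}]'

```text
time: 12.22
ee_pos: [0.5519, 0.2599, 0.3693]
orientation: [-1.568, -0.127, 0.129]
contact_force: [0.3, 0.2, 0.9]
gripper_width: 0.004
```

step_arm --rows '[{"dx": -40,"dy": 40,"dz": 10,"ax": 0,"ay": 0,"az": 0},{"dx": -80,"dy": 80,"dz": 20,"ax": 0,"ay": 0,"az": 0},{"dx": -120,"dy": 120,"dz": 30,"ax": 0,"ay": 0,"az": 0},{"dx": -160,"dy": 160,"dz": 40,"ax": 0,"ay": 0,"az": 0},{"dx": -180,"dy": 200,"dz": 50,"ax": 0,"ay": 0,"az": 0}]'

```text
time: 12.85
ee_pos: [0.3701, 0.461, 0.4188]
orientation: [-1.567, -0.129, 0.128]
contact_force: [0.9, 0.2, 0.8]
gripper_width: 0.004
```

step_arm --rows '[{"dx": -20,"dy": 40,"dz": 0,"ax": 0,"ay": 0,"az": 0},{"dx": -40,"dy": 80,"dz": 0,"ax": 0,"ay": 0,"az": 0},{"dx": -40,"dy": 80,"dz": 0,"ax": 0,"ay": 0,"az": 0},{"dx": -40,"dy": 80,"dz": 0,"ax": 0,"ay": 0,"az": 0}]'

```text
time: 13.35
ee_pos: [0.3323, 0.5396, 0.4178]
orientation: [-1.568, -0.128, 0.128]
contact_force: [0.6, -0.1, -0.1]
gripper_width: -0.0
```

```bash
python3 - <<'E'
from h import *
im=read_camera("top")[:,:,::-1]; cv2.imwrite("pics/top1.png",im)
cv2.imwrite("pics/crop1.png",cv2.resize(im[120:280,210:410],None,fx=3.5,fy=3.5,interpolation=cv2.INTER_CUBIC))
s=get_state();print(s["time"],s["ee_pos"],s["contact_force"])
E
```

```text
13.4 [0.33256268 0.53918256 0.41797227] [-0.47417306  0.59255613  0.5754745 ]
```

View pics/crop1.png

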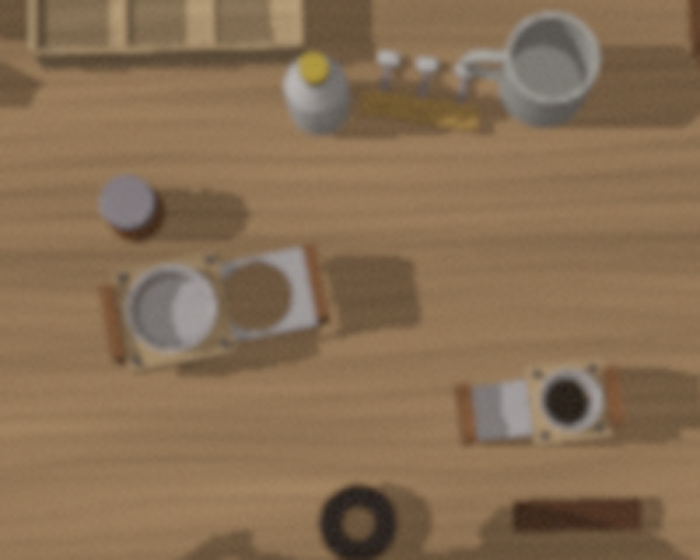

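```bash
python3 -c "from station import *; print(close_job())"
```

```text
the job is handed in; nothing more can be done
None
```

I pushed the narrow inlet's slide fully open first, then the wide inlet's slide fully shut. Both pushes were with the closed fingertips on the wooden end plates, with no gripping.

- **Stops:** Each push ended at a hard stop. The force rose from about 3 N to about 23 N while the tool stopped advancing. The narrow stop came within about 2 mm of where I expected it, the wide one within about 3 mm.
- **Last top picture:** It was taken at 13.4 s with the arm lifted clear. It shows the narrow mouth open (dark bore) with its right end plate against the housing, and the wide mouth closed with its left end plate against the housing.
- **Bystanders:** The jar, blank and spool are at the same pixels as before. The glue, mug and tuners look undisturbed by eye. The hammer and driver are outside that crop, so I did not re-check them; the arm only passed well above the bench near them.

No check failed. The narrow slide was already about 12 mm open at the start, so its travel was shorter than the full 48 mm. I turned the tool about 2° too far before the wide push and corrected it before contact.

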